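Free a handset from the service holder and hold it up level

TASK

The two-way radio clamped in the service holder is ready for inspection: unscrew the holder's star knob until the jaw is free, slide the jaw back well clear of the radio, then grip the radio by its long sides, keep it level and lift it straight up, until its back is at least 12 cm above the rubber strip it lay on. Finish while holding it there above the holder, level, face up and steady, in the gripper and nothing else, so that its back can be looked at; leave the jaw open and do not disturb the other things on the table.

Things in the scene. Friction and masses are not known exactly. Their poses are not given: they have to be found in the camera images.
- holder: Service holder, fixed: dark base plate 310 x 110 x 8 mm with an aluminium T-slot profile 290 x 40 mm, top 28 mm above the table. Origin: centre of the plate's underside, on the table; x runs along the profile from knob end to end stop, z up. A rubber strip, top at 32 mm, carries the radio. End stop: face at x = +114.5 mm, top at 44 mm, no lip. Beside the profile the room is free down to the plate.
- handset: Black two-way radio to be lifted, 0.22 to 0.41 kg, face (screen, keys) up on the rubber. Body 118 x 54 x 34 mm high; at its +x end a stub antenna sticks out 96 mm and two knobs 13 mm, over the end stop. Origin: centre of the underside, at the start at x 55, y 0, z 32 mm of the holder; x to the antenna, as the holder's, z up. Centre of mass at mid-body (2 mm). Overhangs the profile 7 mm each side.
- knob_grip (a point): Centre of the black star knob (33 mm diameter, 24 mm high, upright axis, gripped at any yaw), 66 mm above the table, 65 mm from the holder's centre towards -x at the start. It sits on the sliding jaw and can serve to pull it. The block below is 44 mm wide, top at 46 mm; the jaw's upright, 73 mm high, stands 50 mm from the knob's axis towards +x.
- jaw_knob (a joint): Angle of the star knob, rad: starts tight, between 0 and 0.4, grows as it is unscrewed (anticlockwise from above), stops at 2.4. Takes about 0.15 N m. The jaw is locked, but for 2 mm of play, below 0.8 and free from 1.0 on.
- jaw (a joint): How far the sliding jaw is drawn back along the holder's -x, m: 0 against the radio, 0.045 at its end. It cannot be slid while the knob is tight; free, it slides with about 1.5 N and stays where left. Its 44 mm wide upright stands at the radio's end face with a lip over the radio's face; clear of the radio beyond 0.012.
- jaw_lip (a point): Middle of the free edge of the jaw's lip, 70.5 mm above the table; the lip is 5 mm thick and reaches 10 mm over the end of the handset while closed. Moves with the jaw.
- spare_handset: Bystander: a second radio of the same kind, loose, lying face up on the bare table to the right, not to be touched. Origin: centre of its underside.
- screwdriver: Bystander: yellow screwdriver, 180 mm long, 26 mm thick, lying beyond the holder. Origin: under its middle.
- battery_pack: Bystander: flat black radio battery, 80 x 52 x 18 mm, lying between holder and robot. Origin: centre of its underside.
- tape_roll: Bystander: grey roll, 76 mm in diameter, 18 mm high, lying beyond the knob end of the holder's far side. Origin: centre of its underside.
- mug: Bystander: white mug, 80 mm in diameter, 92 mm high, on the right. Origin: centre of its underside.
- bottle_tall: Bystander: water bottle, 66 mm in diameter, 205 mm high, on the left. Origin: centre of its underside.
- bottle_short: Bystander: water bottle, 66 mm in diameter, 165 mm high, on the left. Origin: centre of its underside.

How it is judged:
By the outcome, as a careful person would: the job done as asked, in the order asked, and still so for the second after the job is handed in, while the arm keeps its last pose, push and grip.
It also fails if it takes over 51 s, if anything falls off the work surface, if the arm or the gripper's body presses on something with over 40 N, if the wrist force passes 120 N, or if a joint passes its speed limit or range.

ROBOT

A 6-joint arm with a two-finger parallel gripper is mounted at the origin on the work surface. World frame = base frame: x ahead of the robot, y to its left, z up, the work surface at z = 0. Lengths are in m, angles in rad, forces in N, time in s.
With the tool pointing down it reaches from about 0.375 to 0.9 m from the base axis. Payload 3.1 kg.
Tool frame: the origin (TCP) lies at the very end of the fingers, on their centre line; the grasp point (between the pads) lies 19 mm behind it; x points along the fingers, y is the direction in which the jaws open and shut, and the axes are right-handed (so a half turn about x gives the same grasp; the last joint's range is limited). The gripper opens to 85 mm and grips with 20 to 120 N. Pads are 22 mm wide; open, the fingers measure 114 mm over their backs; the gripper's body (76 mm by 85 mm) begins 54 mm behind the grasp point. The pads swing forward as they close: fully open they stand 13 mm farther back than shut.
Start: joints at [1.115, 0.527, 1.433, -0, 1.181, -0.178], TCP at [0.171, 0.601, 0.231] pointing down, gripper open.
Joint ranges: [-3.08, 3.08], [-0.75, 2.2], [0.22, 2.44], [-1.43, 4.57], [0, 2.65], [-2.85, 2.85]. Speed limits (rad/s): [2.79, 2.79, 3.14, 3.14, 3.14, 3.14].

INTERFACE

Orientations are given as a unit quaternion [x, y, z, w].
In Python, from station import sense, snapshot, camera_model, sign_off gives the robot as it stands.
- The arm moves only by the tool step_arm, never from a script. Its argument "increments" is one flat list of numbers, 5 for each row, row after row: the shift along the tool's x, y, z in units of 60 mm (1.0 is 60 mm), then the turn about the tool's x in units of 5 degrees (1.0 is 5 degrees), then the closure, from 0 (fully open) to 1 (shut). A call has exactly 5 rows; each row is the pose to reach, as a shift and turn from the pose measured when the call began, along the tool's axes at that moment; what a row does not reach only later rows make up. A row lasts 1/8 s, in which the tool goes at most 62.5 mm and 10.7 degrees, less where a joint would pass 70% of its speed; a pose out of reach is approached as far as the arm can. A call with a gripper value outside its range is refused whole. The fingers move at their own pace and stop on an object; "grip_force" is the grip in N (left out, the last holds). Time passes only in rows, so rows that repeat a pose let the fingers close, or fill a call up. It gives the time, the measured TCP pose, the force and the opening at its end, in the units of the state.
- sense(): the state, without advancing time (a new reading comes with each control period).
- snapshot(name): name is "scene" or "top" or "wrist"; returns the picture (400x640x3 uint8, blue, green, red); there is no depth.
- camera_model(name): a dict with "vertical_fov" (degrees; the focal length in pixels is half the picture's height over the tangent of half this angle, whatever the lens; pixels are square), "cx", "cy" (the principal point, pixels), "R" (3x3) and "t" (3): a world point X has camera coordinates R X + t. Camera axes: x right, y down, z forward; pixel columns grow to the right and rows downward; lengths in m; the calibration is good to about 2 mm. A picture is of the moment at which its call begins: read the wrist's pose just before it. camera_model takes no time and is no camera call; for the wrist camera it gives the pose at the moment of the call.
- sign_off(): hands the job in, once; it reports no verdict.
The state is a dict: "t": time; "q": joint angles; "qd": joint speeds; "tau": joint torques, N m; "tcp_pos": TCP position; "tool_rot": TCP orientation; "force": force on the tool from outside, world axes, zero at the start; "ft_torque": the same for the moment, N m; "finger_gap": opening from 0.0 (shut) to 1.0 (fully open).
Only numpy, scipy, OpenCV 4.12 (cv2) and the standard library are available. Lean on these libraries where they do the work, as an engineer would, in place of code of your own. Each camera call takes 0.05 s, during which the arm holds its last target. There are 200 camera calls.

## Working session

There is one attempt and no reset: what is moved stays moved. The work goes in short steps, Python scripts to look and compute and a tool call to move; the robot and the scene stay as the last step left them, time stands still between calls to the robot, and variables do not carry over. Pictures are saved under pics/ and viewed, about 8 in all and at most 12, crops included, and the job is handed in when it is done.

Besides the shell and the picture viewer there is one more tool, called after "Call:" as name(argument=value, ...) on one line, values as JSON. step_arm: Moves the arm, as the interface text tells. Its arguments: {"type":"object","properties":{"increments":{"type":"array","items":{"type":"number"}},"grip_force":{"type":"number"}},"required":["increments"]}

```bash
mkdir -p pics; python3 - <<'E'
from station import *
import cv2,numpy as np
s=sense();print(s)
for n in("scene","top"):
    cv2.imwrite(f"pics/{n}0.png",snapshot(n)); m=camera_model(n);print(n,m)
E
```

```text
{'t': 0.0, 'q': array([ 1.11549563e+00,  5.28473522e-01,  1.43389669e+00,  5.42716401e-07,
        1.18141186e+00, -1.78489263e-01]), 'qd': array([-2.01380698e-04, -9.83715029e-05,  1.39759914e-03,  4.06405667e-04,
       -8.64392855e-04,  1.29185568e-03]), 'tau': array([ 9.86930463e-04, -4.42346442e+01, -1.78027582e+01, -1.90784258e-04,
        8.30252218e-03, -1.24035139e-05]), 'tcp_pos': array([0.17045089, 0.60056301, 0.23033089]), 'tool_rot': array([ 0.09681999,  0.70058582, -0.09829095,  0.70010305]), 'force': array([ 0.21914717, -0.11108255,  0.20876256]), 'ft_torque': array([ 0.03253843, -0.07136339,  0.01376158]), 'finger_gap': 0.9997819095119941}
scene {'vertical_fov': 54.52185179002337, 'cx': 310.723953557777, 'cy': 204.93124501363576, 'R': array([[ 0.57359115,  0.81900828,  0.01478624],
       [ 0.63838285, -0.43563383, -0.63457899],
       [-0.51328407,  0.37342817, -0.77271655]]), 't': array([-0.33646018, -0.31391281,  1.40811879])}
top {'vertical_fov': 54.35422126792488, 'cx': 313.4475253581829, 'cy': 202.32712870378947, 'R': array([[ 0.04321974, -0.99906426, -0.0016298 ],
       [-0.97882833, -0.04201753, -0.2003238 ],
       [ 0.20006786,  0.01025323, -0.97972839]]), 't': array([-0.01281586,  0.56565529,  0.95110869])}
```

View pics/top0.png

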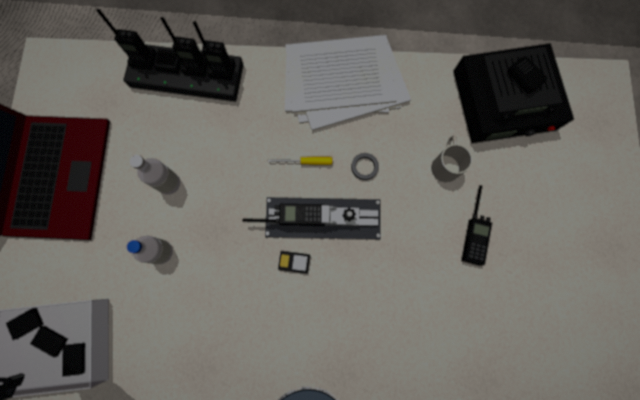

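View pics/scene0.png

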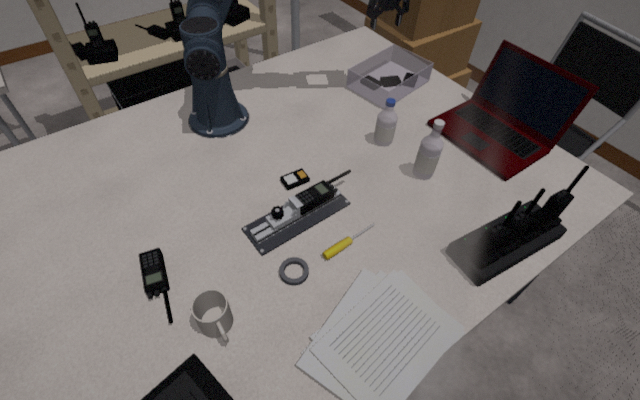

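The top view shows the holder plate spanning about (265,198)–(381,238), with the star knob at (349,214) and the antenna pointing left (+y). In the scene view the knob is at (278,212).

```bash
cat > h.py <<'E'
import cv2,numpy as np
from station import *
def ray(m,u,v):
    R,t=np.array(m["R"]),np.array(m["t"]); f=200/np.tan(np.radians(m["vertical_fov"])/2)
    d=R.T@np.array([(u-m["cx"])/f,(v-m["cy"])/f,1]); return -R.T@t,d
def onz(m,u,v,z):
    c,d=ray(m,u,v); return c+d*(z-c[2])/d[2]
def proj(m,X):
    f=200/np.tan(np.radians(m["vertical_fov"])/2); c=np.array(m["R"])@X+np.array(m["t"]); return f*c[0]/c[2]+m["cx"],f*c[1]/c[2]+m["cy"]
def cross(*ms): # (model,u,v)...
    A=np.zeros((3,3));b=np.zeros(3)
    for m,u,v in ms:
        c,d=ray(m,u,v);d/=np.linalg.norm(d);P=np.eye(3)-np.outer(d,d);A+=P;b+=P@c
    return np.linalg.solve(A,b)
E
python3 - <<'E'
from h import *
im=cv2.imread("pics/top0.png");m=camera_model("top")
g=im.max(2); 
k=((g<110)).astype(np.uint8); roi=np.zeros_like(k); roi[190:245,240:395]=1; k*=roi
k=cv2.morphologyEx(k,cv2.MORPH_CLOSE,np.ones((15,15)))
k=cv2.morphologyEx(k,cv2.MORPH_OPEN,np.ones((13,13)))
c=max(cv2.findContours(k,0,2)[0],key=cv2.contourArea)
pts=np.array([onz(m,*p,0.008)[:2] for p in c[:,0,:].astype(float)],np.float32)
print(cv2.minAreaRect(pts),cv2.boundingRect(c))
print(onz(m,349,214,.078))
ms=camera_model("scene");print(cross((m,349,214),(ms,278,212)))
a=cv2.resize(im[185:285,235:395],None,fx=4,fy=4,interpolation=2)
b=cv2.resize(cv2.imread("pics/scene0.png")[160:260,235:360],None,fx=4,fy=4,interpolation=2)
b=cv2.copyMakeBorder(b,0,0,0,140,0)[:, :640]
print(a.shape,b.shape)
cv2.imwrite("pics/c1.png",cv2.resize(np.vstack([a,b]),None,fx=.74,fy=.74))
E
```

```text
((0.5334093570709229, -0.010476365685462952), (0.11408808827400208, 0.3187301754951477), 1.3907090425491333) (262, 197, 119, 43)
[ 0.53530448 -0.07941271  0.078     ]
[ 0.53790071 -0.07803285  0.06954994]
(400, 640, 3) (400, 640, 3)
```

View pics/c1.png

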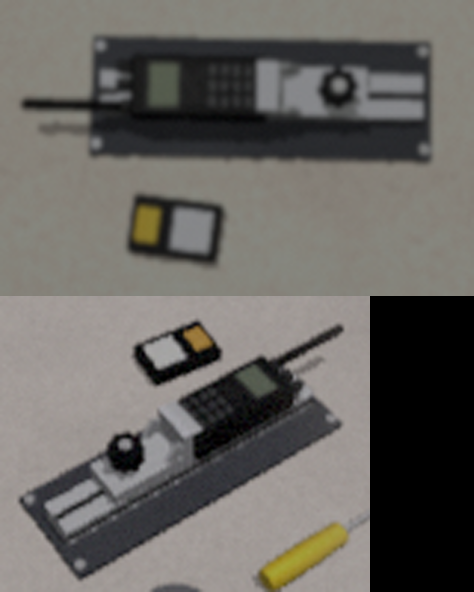

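The close-up shows the plate, with white screws at its four corners. The knob is on the right on the jaw block, and the lip is over the radio's end. The plate fit and the triangulated knob agree to about 3 mm. I'll plan the approach to above the knob.

```bash
cat >> h.py <<'E'
from scipy.spatial.transform import Rotation as Ro
def plan(X,yaw=None,s=None):
    "shift (units) to X, turn (units) so tool y points along world angle yaw (mod 180)"
    s=s or sense(); M=Ro.from_quat(s["tool_rot"]).as_matrix()
    y=np.degrees(np.arctan2(M[1,1],M[0,1])); 
    out=M.T@(np.array(X)-s["tcp_pos"])/.06
    print("t",round(s["t"],2),"tcp",s["tcp_pos"].round(4),"x-axis",M[:,0].round(3),"yaw_y",round(y,1),"q1,q6",s["q"][[0,5]].round(2),"gap",round(s["finger_gap"],3),"F",s["force"].round(1))
    print("shift",out.round(3))
    if yaw is not None:
        d=(yaw-y+90)%180-90; print("turn units (one of)",round(-d/5,2),round(-(d+180)/5,2),round(-(d-180)/5,2))
E
python3 - <<'E'
from h import *
plan([.535,-.077,.26],0)
m=camera_model("wrist");R=np.array(m["R"]);print("cam",(-R.T@m["t"]).round(3),R.round(2).tolist(),m["vertical_fov"])
t=camera_model("top")
for n,p in dict(bt=(175,188),bs=(165,258),cap=(138,161)).items(): print(n,onz(t,*p,0.0))
E
```

```text
t 0.1 tcp [0.1705 0.6006 0.2304] x-axis [-0.001 -0.002 -1.   ] yaw_y 74.1 q1,q6 [ 1.12 -0.18] gap 0.999 F [ 0.5 -1.1  0.2]
shift [-0.478 -9.205  8.93 ]
turn units (one of) 14.83 -21.17 50.83
cam [0.093 0.622 0.374] [[0.27, 0.96, -0.0], [0.91, -0.26, 0.32], [0.3, -0.09, -0.95]] 69.61180353406034
bt [0.60131174 0.39577823 0.        ]
bs [0.40927241 0.40046816 0.        ]
cap [0.67434643 0.50829287 0.        ]
```

Call:
step_arm(increments=[-0.48,-0.7,0.68,0,0.35,-0.48,-1.4,1.36,0,0.35,-0.48,-2.1,2.04,0,0.35,-0.48,-2.8,2.72,0,0.35,-0.48,-3.5,3.4,0,0.35])

```text
t: 0.72
tcp_pos: [0.3098, 0.3412, 0.2594]
tool_rot: [0.097, 0.701, -0.098, 0.7]
force: [0.8, -0.1, -0.3]
finger_gap: 0.651
```

Call:
step_arm(increments=[0,-0.7,0.68,0,0.35,0,-1.4,1.36,0,0.35,0,-2.1,2.04,0,0.35,0,-2.8,2.72,0,0.35,0,-3.5,3.4,0,0.35])

```text
t: 1.35
tcp_pos: [0.4493, 0.0817, 0.2597]
tool_rot: [0.097, 0.701, -0.098, 0.7]
force: [1.1, 0.4, 0.6]
finger_gap: 0.651
```

Call:
step_arm(increments=[0,-0.6,0.6,2,0.35,0,-1.2,1.2,4,0.35,0,-1.8,1.8,6,0.35,0,-2.2,2.1,8,0.35,0,-2.2,2.1,10,0.35])

```text
t: 1.98
tcp_pos: [0.5353, -0.0822, 0.2593]
tool_rot: [0.386, 0.592, -0.388, 0.592]
force: [-0.5, -0.5, 0.6]
finger_gap: 0.65
```

Call:
step_arm(increments=[0,0,0,2,0.35,0,0,0,4,0.35,0,0,0,6,0.35,0,0,0,8,0.35,0,0,0,10,0.35])

```text
t: 2.6
tcp_pos: [0.5349, -0.0821, 0.2589]
tool_rot: [-0.601, -0.371, 0.603, -0.371]
force: [0.1, -0.4, -0.6]
finger_gap: 0.647
```

```bash
python3 - <<'E'
from h import *
plan([.535,-.077,.26],-50)
m=camera_model("wrist");i=snapshot("wrist");cv2.imwrite("pics/w1.png",i);np.save("w1.npy",m)
print(proj(m,np.array([.535,-.077,.066])))
E
```

```text
t 2.6 tcp [ 0.5349 -0.0821  0.2589] x-axis [-0.002 -0.002 -1.   ] yaw_y -26.7 q1,q6 [-0.36  0.11] gap 0.647 F [ 0.1 -0.4 -0.6]
shift [-0.019 -0.037 -0.076]
turn units (one of) 4.66 -31.34 40.66
(np.float64(321.73236537547217), np.float64(172.17760219213363))
```

View pics/w1.png

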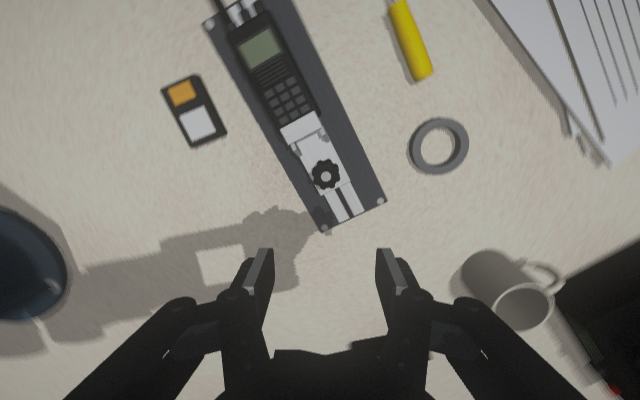

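The wrist view shows the knob at (326,176), plate screws at (325,228), (381,200) and (208,24), and the jaw lip around (305,130). Everything near the holder is clear.

```bash
python3 - <<'E'
from h import *
m=np.load("w1.npy",allow_pickle=True).item(); t=camera_model("top");s=camera_model("scene")
i=cv2.imread("pics/w1.png"); g=i.max(2)
k=np.zeros_like(g);k[155:196,308:346]=255;d=((g<70)&(k>0)).astype(np.uint8)
n,l,st,c=cv2.connectedComponentsWithStats(d);j=1+st[1:,4].argmax();print("knob blob",st[j],c[j])
u,v=st[j,0]+st[j,2]/2-.5,st[j,1]+st[j,3]/2-.5
for z in(.066,.078):print(z,onz(m,u,v,z).round(4))
print("3view",cross((m,u,v),(t,349,214),(s,278,212)).round(4))
a,b,e=[onz(m,*p,.009) for p in((325,228),(381,200),(208,24))]
print(a,b,e);d=(e-a)[:2];print("axis angle",np.degrees(np.arctan2(d[1],d[0])),np.linalg.norm(d),np.linalg.norm(b-a),"centre",(b+e)/2)
# top-view screws
T=cv2.imread("pics/top0.png")
o=np.array([235,185]);P=[onz(t,*(o+np.array(q)/2.96),.009) for q in((100,45),(424,50),(95,143),(424,150))]
print(np.round(P,4),"c",np.mean(P,0).round(4))
E
```

```text
knob blob [308 160  32  35 559] [323.94812165 174.6726297 ]
0.066 [ 0.5342 -0.0832  0.066 ]
0.078 [ 0.5356 -0.0806  0.078 ]
3view [ 0.5371 -0.0794  0.0714]
[ 0.49441442 -0.16642526  0.009     ] [ 0.5862045  -0.16321036  0.009     ] [0.48863246 0.13368076 0.009     ]
axis angle 91.10374687048807 0.30016170807143044 0.09184636107291023 centre [ 0.53741848 -0.0147648   0.009     ]
[[ 0.5762  0.1336  0.009 ]
 [ 0.5843 -0.1636  0.009 ]
 [ 0.4858  0.1321  0.009 ]
 [ 0.4922 -0.1646  0.009 ]] c [ 0.5346 -0.0156  0.009 ]
```

Call:
step_arm(increments=[0.5,0.01,-0.04,2,0.35,1,0.01,-0.04,4,0.35,1.6,0.01,-0.04,4.7,0.35,2.2,0.01,-0.04,4.7,0.35,2.5,0.01,-0.04,4.7,0.35])

```text
t: 3.28
tcp_pos: [0.5349, -0.08, 0.1067]
tool_rot: [-0.663, -0.241, 0.667, -0.24]
force: [0.2, -1.0, 0.2]
finger_gap: 0.65
```

```bash
python3 - <<'E'
from h import *
plan([.5375,-.080,.053],-50)
m=camera_model("wrist");cv2.imwrite("pics/w2.png",snapshot("wrist"))
print(proj(m,np.array([.5375,-.080,.078])))
E
```

```text
t 3.27 tcp [ 0.5349 -0.08    0.1067] x-axis [-0.006 -0.    -1.   ] yaw_y -50.3 q1,q6 [-0.35  0.53] gap 0.65 F [ 0.2 -1.   0.2]
shift [ 0.894  0.03  -0.037]
turn units (one of) -0.05 -36.05 35.95
(np.float64(324.87600669076375), np.float64(233.69971964752824))
```

View pics/w2.png

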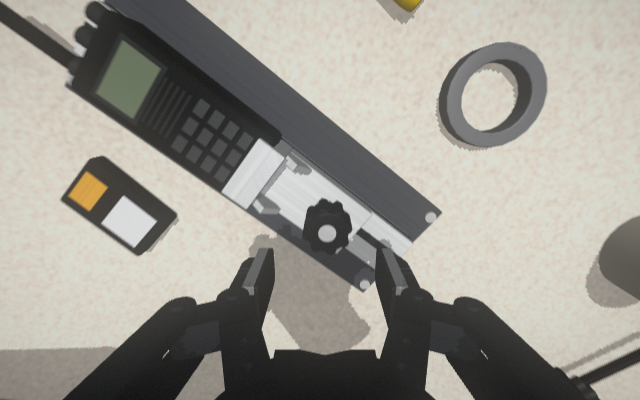

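The knob top is centred at (327,231), within about 2 mm of the predicted (325,234), and the fingers clear the block and the upright. I'll descend, grip and unscrew.

Call:
step_arm(increments=[0.4,0.03,-0.03,0,0.35,0.75,0.03,-0.03,0,0.35,0.89,0.03,-0.03,0,0.35,0.89,0.03,-0.03,0,0.5,0.89,0.03,-0.03,0,0.7], grip_force=50)

```text
t: 3.95
tcp_pos: [0.5367, -0.0802, 0.0527]
tool_rot: [-0.663, -0.241, 0.667, -0.24]
force: [0.5, -0.9, -2.0]
finger_gap: 0.371
```

Call:
step_arm(increments=[0,0,0,0,1,0,0,0,0,1,0,0,0,0,1,0,0,0,0,1,0,0,0,0,1])

```text
t: 4.58
tcp_pos: [0.5367, -0.0802, 0.0527]
tool_rot: [-0.663, -0.241, 0.667, -0.24]
force: [0.4, -0.3, -4.5]
finger_gap: 0.365
```

Call:
step_arm(increments=[0,0,0,-1,1,0,0,0,-2.4,1,0,0,0,-3.8,1,0,0,0,-5.2,1,0,0,0,-6.6,1])

```text
t: 5.2
tcp_pos: [0.5369, -0.0804, 0.0527]
tool_rot: [-0.567, -0.422, 0.57, -0.419]
force: [1.0, -0.2, -5.0]
finger_gap: 0.367
```

Call:
step_arm(increments=[0,0,0,-1.5,1,0,0,0,-3,1,0,0,0,-4.5,1,0,0,0,-6,1,0,0,0,-7.5,1])

```text
t: 5.82
tcp_pos: [0.5373, -0.0804, 0.0528]
tool_rot: [0.401, 0.583, -0.403, 0.58]
force: [0.7, 1.2, -4.6]
finger_gap: 0.368
```

Call:
step_arm(increments=[0,0,0,-1.5,1,0,0,0,-3,1,0,0,0,-4.5,1,0,0,0,-6,1,0,0,0,-7,1])

```text
t: 6.45
tcp_pos: [0.5375, -0.0802, 0.0527]
tool_rot: [0.208, 0.677, -0.209, 0.674]
force: [0.0, 0.6, -4.1]
finger_gap: 0.366
```

```bash
python3 - <<'E'
from h import *
s=sense();print(s["ft_torque"])
p=s["tcp_pos"]; plan(p+.042*np.array([.0227,-1,0]),90,s)
E
```

```text
[ 0.01141125 -0.19999504 -0.14785525]
t 6.45 tcp [ 0.5375 -0.0802  0.0527] x-axis [-0.005  0.    -1.   ] yaw_y 55.8 q1,q6 [-0.35 -1.32] gap 0.366 F [ 0.   0.6 -4.1]
shift [-0.    -0.57   0.407]
turn units (one of) -6.85 -42.85 29.15
```

Call:
step_arm(increments=[0,-0.08,0.06,0,1,0,-0.2,0.14,0,1,0,-0.34,0.24,0,1,0,-0.45,0.32,0,1,0,-0.55,0.39,0,1])

```text
t: 7.08
tcp_pos: [0.5385, -0.1215, 0.0527]
tool_rot: [0.208, 0.677, -0.209, 0.674]
force: [1.7, 2.2, -4.7]
finger_gap: 0.36
```

```bash
python3 - <<'E'
from h import *
plan([.536,-.1205,.053])
cv2.imwrite("pics/w3.png",snapshot("wrist"))
E
```

```text
t 7.08 tcp [ 0.5385 -0.1215  0.0527] x-axis [-0.004  0.    -1.   ] yaw_y 55.7 q1,q6 [-0.42 -1.39] gap 0.36 F [ 1.7  2.2 -4.7]
shift [-0.004 -0.009 -0.044]
```

View pics/w3.png

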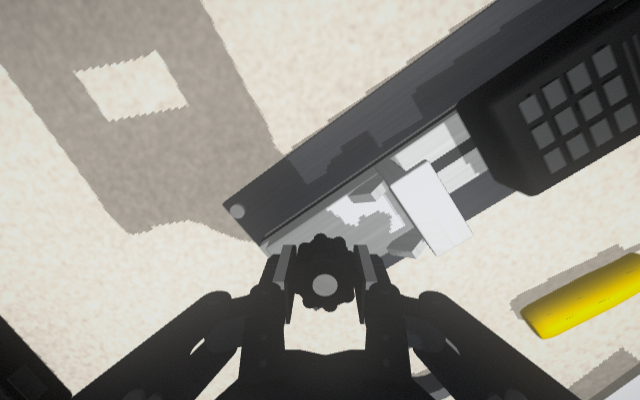

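The jaw is drawn back about 40 mm. The lip (around (430,205)) is well clear of the radio's end (around (480,150)), and the knob is still in the fingers. I'll release and rise.

Call:
step_arm(increments=[0,0,0,0,0.7,0,0,0,0,0.4,0,0,0,0,0.35,0,0,0,0,0.35,0,0,0,0,0.35])

```text
t: 7.75
tcp_pos: [0.5386, -0.1224, 0.0529]
tool_rot: [0.208, 0.677, -0.209, 0.674]
force: [0.2, -0.2, -0.0]
finger_gap: 0.652
```

Call:
step_arm(increments=[-0.3,0,0,0,0.35,-0.8,0,0,0,0.35,-1.5,0,0,0,0.35,-2.3,0,0,0,0.35,-3,0,0,0,0.35])

```text
t: 8.38
tcp_pos: [0.5393, -0.1222, 0.2348]
tool_rot: [0.208, 0.677, -0.209, 0.675]
force: [0.2, 0.4, -0.5]
finger_gap: 0.651
```

```bash
python3 - <<'E'
from h import *
c=np.array([.536,-.0152]);x=np.array([-.0227,.9997])
b=c+.055*x;print(b)
plan([*b,.23],1.3)
E
```

```text
[0.5347515 0.0397835]
t 8.38 tcp [ 0.5393 -0.1222  0.2348] x-axis [-0.003 -0.001 -1.   ] yaw_y 55.7 q1,q6 [-0.42 -1.39] gap 0.651 F [ 0.2  0.4 -0.5]
shift [ 0.077  2.188 -1.583]
turn units (one of) 10.88 -25.12 46.88
```

Call:
step_arm(increments=[0.08,0.5,-0.36,2,0.1,0.08,1,-0.73,4,0,0.08,1.5,-1.1,6,0,0.08,2,-1.46,8,0,0.08,2.19,-1.58,10,0])

```text
t: 9.0
tcp_pos: [0.5341, 0.0419, 0.2298]
tool_rot: [0.474, 0.524, -0.476, 0.523]
force: [0.9, 0.1, -0.7]
finger_gap: 1.002
```

Call:
step_arm(increments=[0,0,0,0.9,0,0,0,0,0.9,0,0,0,0,0.9,0,0,0,0,0.9,0,0,0,0,0.9,0])

```text
t: 9.62
tcp_pos: [0.5342, 0.0416, 0.2298]
tool_rot: [0.494, 0.505, -0.497, 0.504]
force: [0.1, -0.3, -0.3]
finger_gap: 1.001
```

```bash
python3 - <<'E'
from h import *
plan([.5348,.0398,.027],1.3)
m=camera_model("wrist");i=snapshot("wrist");np.save("w4.npy",m)
X=np.array([-.0227,.9997,0]);Y=np.array([-.9997,-.0227,0]);b=np.array([.5348,.0398,.066])
for sx,sy in((1,1),(1,-1),(-1,-1),(-1,1),(0,0)):
    p=proj(m,b+sx*.059*X+sy*.027*Y);print(np.round(p,1));cv2.circle(i,tuple(int(round(v)) for v in p),3,(0,0,255),1)
cv2.imwrite("pics/w4.png",i)
E
```

```text
t 9.62 tcp [0.5342 0.0416 0.2298] x-axis [-0.004 -0.001 -1.   ] yaw_y 1.0 q1,q6 [-0.13 -0.15] gap 1.001 F [ 0.1 -0.3 -0.3]
shift [3.38  0.024 0.028]
turn units (one of) -0.06 -36.06 35.94
[298.3 128.7]
[350.4 128.5]
[347.9 232.4]
[301.7 232.5]
[324.6 183.6]
```

View pics/w4.png

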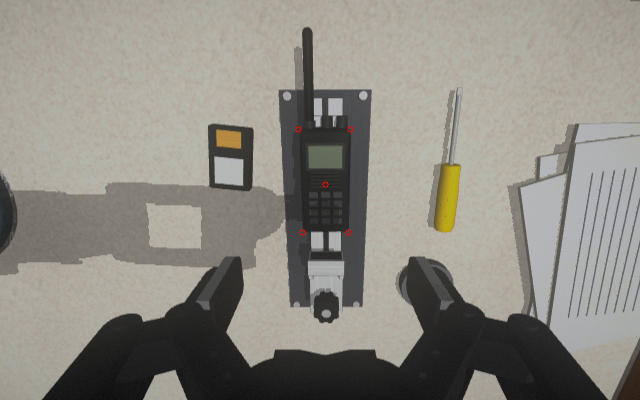

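The predicted radio outline matches the picture within 1–2 px. Its centre is at (325,184), the jaw is well back, and the space beside the radio is clear. I'll descend and grip.

Call:
step_arm(increments=[0.5,0.02,0.03,0,0,1.1,0.02,0.03,0,0,1.7,0.02,0.03,0,0,2.2,0.02,0.03,0,0,2.5,0.02,0.03,0,0])

```text
t: 10.3
tcp_pos: [0.5342, 0.0397, 0.0782]
tool_rot: [0.494, 0.506, -0.497, 0.503]
force: [0.3, -0.9, 0.1]
finger_gap: 1.0
```

Call:
step_arm(increments=[0.3,0,0,0,0,0.55,0,0,0,0,0.75,0,0,0,0,0.87,0,0,0,0,0.87,0,0,0,0])

```text
t: 10.92
tcp_pos: [0.5337, 0.0397, 0.0257]
tool_rot: [0.494, 0.506, -0.497, 0.503]
force: [0.5, -0.8, -0.5]
finger_gap: 1.0
```

```bash
python3 - <<'E'
from h import *
plan([.5348,.0398,.027],1.3)
E
```

```text
t 10.93 tcp [0.5337 0.0397 0.0257] x-axis [-0.007 -0.    -1.   ] yaw_y 1.0 q1,q6 [-0.13 -0.15] gap 1.0 F [ 0.5 -0.8 -0.5]
shift [-0.022  0.017 -0.002]
turn units (one of) -0.06 -36.06 35.94
```

Call:
step_arm(increments=[-0.02,0.02,0,0,0.15,-0.02,0.02,0,0,0.3,-0.02,0.02,0,0,0.35,-0.02,0.02,0,0,0.5,-0.02,0.02,0,0,1], grip_force=60)

```text
t: 11.55
tcp_pos: [0.5351, 0.0397, 0.0275]
tool_rot: [0.494, 0.506, -0.497, 0.503]
force: [-1.0, 0.7, 5.9]
finger_gap: 0.627
```

Call:
step_arm(increments=[0,0,0,0,1,0,0,0,0,1,0,0,0,0,1,0,0,0,0,1,0,0,0,0,1])

```text
t: 12.18
tcp_pos: [0.5351, 0.0397, 0.0275]
tool_rot: [0.494, 0.506, -0.497, 0.503]
force: [-0.8, 0.4, 2.5]
finger_gap: 0.625
```

Call:
step_arm(increments=[-0.05,0,0,0,1,-0.12,0,0,0,1,-0.2,0,0,0,1,-0.3,0,0,0,1,-0.4,0,0,0,1])

```text
t: 12.8
tcp_pos: [0.5352, 0.0397, 0.0519]
tool_rot: [0.494, 0.506, -0.497, 0.503]
force: [0.2, -1.3, -2.1]
finger_gap: 0.628
```

```bash
python3 - <<'E'
from h import *
plan([.5348,.0398,.172],1.3)
print(sense()["ft_torque"])
cv2.imwrite("pics/w5.png",snapshot("wrist"))
E
```

```text
t 12.8 tcp [0.5352 0.0397 0.0519] x-axis [-0.006 -0.    -1.   ] yaw_y 1.0 q1,q6 [-0.13 -0.15] gap 0.628 F [ 0.2 -1.3 -2.1]
shift [-2.001e+00 -1.900e-02 -1.000e-03]
turn units (one of) -0.06 -36.06 35.94
[-0.03625051  0.02217576 -0.02286087]
```

View pics/w5.png

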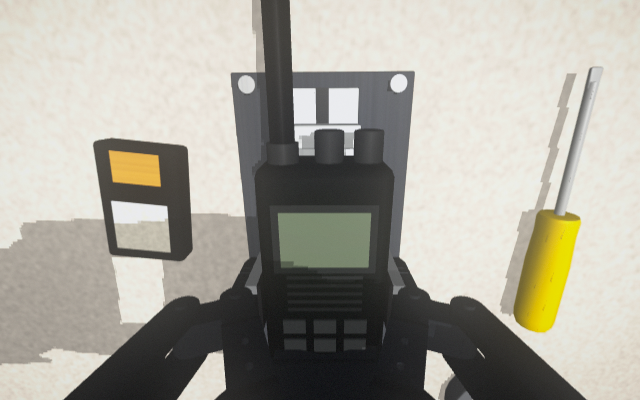

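The radio is lifted about 25 mm and sits straight between the fingers. Its body top edge is at about (325,165), level in the image, and the weight shows in the force reading. I'll lift it further, gently, to about 14 cm.

Call:
step_arm(increments=[-0.1,0,0,0,1,-0.25,0,0,0,1,-0.45,0,0,0,1,-0.7,0,0,0,1,-0.95,0,0,0,1])

```text
t: 13.48
tcp_pos: [0.5361, 0.0397, 0.1109]
tool_rot: [0.494, 0.505, -0.497, 0.504]
force: [-0.2, -0.1, -2.8]
finger_gap: 0.623
```

Call:
step_arm(increments=[-0.25,0,0,0,1,-0.5,0,0,0,1,-0.75,0,0,0,1,-0.95,0,0,0,1,-1.05,0,0,0,1])

```text
t: 14.1
tcp_pos: [0.5366, 0.0397, 0.1748]
tool_rot: [0.495, 0.505, -0.496, 0.504]
force: [0.0, -0.2, -2.9]
finger_gap: 0.625
```

Call:
step_arm(increments=[0,0,0,0,1,0,0,0,0,1,0,0,0,0,1,0,0,0,0,1,0,0,0,0,1])

```text
t: 14.72
tcp_pos: [0.5365, 0.0398, 0.1746]
tool_rot: [0.494, 0.505, -0.497, 0.504]
force: [-0.3, 0.4, -2.4]
finger_gap: 0.622
```

```bash
python3 - <<'E'
from h import *
s=sense();plan([.5348,.0398,.172],1.3,s);print(s["ft_torque"],s["qd"].round(3))
a=snapshot("wrist");b=snapshot("scene");t=snapshot("top")
m0=cv2.imread("pics/w5.png");print("radio image drift since lift",np.abs(a[150:350,270:385].astype(int)-m0[150:350,270:385]).mean())
v=cv2.resize(b[100:300,130:440],(620,400))
cv2.imwrite("pics/f1.png",np.hstack([cv2.resize(a,(400,250)),cv2.resize(t[130:290,240:496],(400,250))]));cv2.imwrite("pics/f2.png",v)
cv2.imwrite("pics/f.png",np.vstack([cv2.imread("pics/f1.png"),cv2.copyMakeBorder(cv2.resize(v,(540,348)),0,0,0,260,0)]))
E
```

```text
t 14.72 tcp [0.5365 0.0398 0.1746] x-axis [-0.003 -0.001 -1.   ] yaw_y 1.0 q1,q6 [-0.13 -0.15] gap 0.622 F [-0.3  0.4 -2.4]
shift [ 0.044 -0.028 -0.001]
turn units (one of) -0.05 -36.05 35.95
[-0.03086325 -0.02346046  0.02327259] [ 0.001 -0.002 -0.     0.001  0.     0.001]
radio image drift since lift 6.529608695652174
```

View pics/f.png

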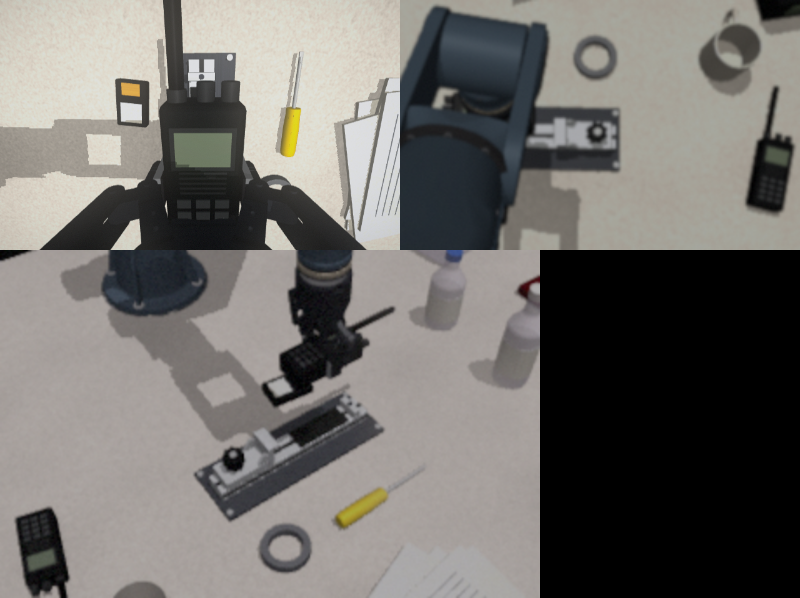

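The radio is held about 147 mm above its start and is level: its control knobs are at the same wrist-image spot (205,91) as right after lift-off. The jaw is open and the bystanders look unmoved.

```bash
python3 -c "from station import *; print(sign_off())"
```

```text
the job is handed in; nothing more can be done
None
```

The radio is unclamped, lifted and held above the holder, and I handed the job in at about 15 s of the 51 s allowed. I unscrewed the star knob by about 106°, which is past the 1.0 rad where the jaw comes free. I then drew the jaw back about 41 mm, gripped the radio by its long sides at mid-body with 60 N, and raised it straight up.

**Lift height:** the gripper rose 147 mm from its grip height, and no slip showed, so the radio's back should be about 147 mm above the rubber strip.

**Level and steady:** the tool axis is within 0.2° of vertical. The radio is in the same place in the wrist picture as right after lift-off. Joint speeds are about zero, and the opening is steady at about 53 mm.

**Jaw and other things:** the jaw is still open. In the last pictures the spare radio, screwdriver, battery, tape roll, mug and bottles look unmoved, though I judged that by eye and did not measure it.

**Checks that disagreed:** the position estimates from the different cameras differed by 2–4 mm, within what the grips could take. A simple pixel comparison of the radio before and after the lift gave a mean difference of 6.5 grey levels. I put that down to lighting, since the radio's outline had not shifted.

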